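# Hang a cabinet face frame on the two-hook drying rack

## Robot

A 6-joint arm with a two-finger parallel gripper is mounted at the origin on the work surface. World frame = base frame: x ahead of the robot, y to its left, z up, the work surface at z = 0. Lengths are in m, angles in degrees, forces in N, time in s.
With the tool pointing down it reaches from about 0.375 to 0.975 m from the base axis. Payload 3.8 kg.
Tool frame: the origin (TCP) lies at the very end of the fingers, on their centre line; the grasp point (between the pads) lies 19 mm behind it; z points along the fingers, y is the direction in which the jaws open and shut (so a half turn about z gives the same grasp; the last joint's range is limited). The gripper opens to 85 mm and grips with 20 to 120 N. Pads are 22 mm wide; open, the fingers measure 114 mm over their backs; the gripper's body (76 mm by 85 mm) begins 54 mm behind the grasp point. The pads swing forward as they close: fully open they stand 13 mm farther back than shut.
Start: joints at [-74.708, 15.12, 91.902, -0, 72.978, -2.114], TCP at [0.202, -0.644, 0.231] pointing down, gripper open.
Joint ranges: [-150.88, 150.88], [-54.13, 125.18], [17.81, 147.31], [-75.09, 255.09], [0, 152.58], [-146.25, 146.25]. Speed limits (degrees/s): [147.25, 147.25, 180, 180, 180, 180].

## Interface

Orientations are given as [roll, pitch, yaw] about the fixed x, y, z axes, in that order (R = Rz(yaw) Ry(pitch) Rx(roll)).
In Python, from station import readout, viewer, workorder gives the robot as it stands.
- The arm moves only by the shell command python3 -m jog 'ROWS' [FORCE]. ROWS is JSON, a list of rows, each a list of 7 numbers: the shift along the world's x, y, z in mm, then the turn, a rotation vector about the world's x, y, z in rad, then the opening, from 0 (shut) to 1 (fully open). A call has 1 to 12 rows; each row shifts and turns the commanded pose from where the row before left it; what a row does not reach is not made up. A row lasts 1/12 s, in which the tool goes at most 41.7 mm and 7.16 degrees, less where a joint would pass 70% of its speed; a pose out of reach is approached as far as the arm can. A call is refused whole if a number of a shift passes 41.7 or a number of a turn 0.125, either way. A call with a gripper value outside its range is refused whole. The fingers move at their own pace and stop on an object; FORCE is the grip in N (left out, the last holds). Time passes only in rows, so rows that do not move let the fingers close. It gives the time, the measured TCP pose, the force and the opening at its end, in the units of the state.
- readout.get_state(): the state, without advancing time (a new reading comes with each control period).
- viewer.capture(name): name is "scene" or "top" or "wrist"; returns a dict with "pixels" (384x512x3 uint8, red, green, blue), "fovy" (degrees; the focal length in pixels is half the picture's height over the tangent of half this angle, whatever the lens; pixels are square), "cx", "cy" (the principal point, pixels), "rvec" (rotation vector, rad) and "tvec" (3), from world to camera coordinates, as OpenCV has them. Camera axes: x right, y down, z forward; pixel columns grow to the right and rows downward; lengths in m; the calibration is good to about 2 mm. A picture is of the moment at which its call begins. There is no depth.
- workorder.finish_job(): hands the job in, once; it reports no verdict.
The state is a dict: "clock": time; "qpos": joint angles; "qd": joint speeds; "effort": joint torques, N m; "ee_pos": TCP position; "tcp_rot": TCP orientation; "wrist_force": force on the tool from outside, world axes, zero at the start; "moment": the same for the moment, N m; "gripper_width": opening from 0.0 (shut) to 1.0 (fully open).
Only numpy, scipy, OpenCV 4.12 (cv2) and the standard library are available. Lean on these libraries where they do the work, as an engineer would, in place of code of your own. Each camera call takes 0.05 s, during which the arm holds its last target.

## Task

Lift the wooden face frame out of the slotted stand and hang it by its top rail on both hooks of the steel rack. The hooks sit at slightly different, unmeasured heights: before letting go, press down at the middle with about 10 N beyond its weight for a second (never over 15 N on a hook) until both carry it. Then let go, leaving it hanging still and the tin, sanding block and hammer untouched.

Things in the scene. Friction and masses are not known exactly. Their poses are not given: they have to be found in the camera images.
- frame: Loose flat frame of pale wood, 300 mm wide (y), 200 mm tall (z), 18 mm thick (x), 0.35 to 0.55 kg, upright at the start. Origin: centre of its top rail, the place to grip, across the thickness, from above. The rail is 40 mm tall, its flat underside 20 mm below the origin. Gripped lightly there (25 to 35 N), it can swivel in the pads about x when one hook takes load first.
- stand: Fixed wooden stand, base 140 x 280 mm and 12 mm thick, origin at the centre of its underside. Four blocks reaching 52 mm above the underside form a slot along its y, 25 mm wide, in which the frame stands on the base: lift the frame straight up 45 mm or more to clear it.
- rack: Fixed dark steel rack: two posts 20 x 30 mm, 270 mm high, 200 mm apart along its y, on feet 12 mm thick. Origin on the table below the midpoint of the two hooks; its x points from the hooks' open tips to the posts (away from the robot); post fronts at x = 23 mm, feet from x = -15 to 115 mm. The space between the posts is free for the gripper.
- post_left: The rack's post on its +y side with its hook. Origin: mark at the nominal middle of the hook's seat, 215 mm above the table, at x = 0, y = 100 mm of the rack (same axes). The hook is a rigid steel U open upward, 14 mm wide: flat seat from x = -13.5 to 13.5 mm, front lip 6 mm thick, 22 mm above the seat. The seat is clamped 15 mm below to 15 mm above the mark; this is not measured.
- post_right: The same post and hook on the rack's -y side, its mark at y = -100 mm of the rack. Its hook is clamped independently of the other, 15 mm below to 15 mm above the mark, not measured.
- tin: Bystander: plain closed metal tin, 80 mm across, 95 mm high, origin at the centre of its underside. Leave alone.
- sander: Bystander: cork sanding block with a wooden grip, 100 x 60 x 40 mm, origin at the centre of its underside. Leave alone.
- mallet: Bystander: a hammer with a wooden handle lying on the table beyond the work. Leave alone.
- opening (a point): Centre of the frame's opening, 82.5 mm below the frame's origin. The opening is 230 mm wide and 125 mm tall (20 to 145 mm below that origin); the stiles beside it are 35 mm wide; the frame's bottom edge is 180 mm below that origin. The hooks go through the opening, under the top rail.

How it is judged:
By the outcome, as a careful person would: the job done as asked, in the order asked, and still so for the second after the job is handed in, with the robot touching nothing.
It also fails if it takes over 64 s, if anything falls off the work surface, if the arm or the gripper's body presses on something with over 40 N, if the wrist force passes 120 N, or if a joint passes its speed limit or range.

## Working session

There is one attempt and no reset: what is moved stays moved. The work goes in short steps, Python scripts to look and compute and a shell command to move; the robot and the scene stay as the last step left them, time stands still between calls to the robot, and variables do not carry over. Pictures are saved under pics/ and viewed, and the job is handed in when it is done.

```bash
ls; mkdir -p pics; cat > h.py <<'E'
import numpy as np, cv2
from station import readout, viewer, workorder
def cap(n,f):
    c=viewer.capture(n); cv2.imwrite('pics/'+f,cv2.cvtColor(c['pixels'],cv2.COLOR_RGB2BGR))
    np.savez('pics/'+f+'.npz',**c); return c
def K(c):
    f=c['pixels'].shape[0]/2/np.tan(np.radians(c['fovy'])/2)
    return np.array([[f,0,c['cx']],[0,f,c['cy']],[0,0,1]],float)
def load(f): return dict(np.load('pics/'+f+'.npz'))
def ray(c,u,v):
    R=cv2.Rodrigues(np.array(c['rvec'],float))[0]; t=np.array(c['tvec'],float)
    return -R.T@t, R.T@np.linalg.inv(K(c))@np.array([u,v,1.])
def onz(c,u,v,z):
    o,d=ray(c,u,v); return o+d*(z-o[2])/d[2]
def proj(c,P):
    return cv2.projectPoints(np.array(P,float).reshape(-1,3),np.array(c['rvec'],float),np.array(c['tvec'],float),K(c),None)[0].reshape(-1,2)
def tri(c1,p1,c2,p2):
    o1,d1=ray(c1,*p1);o2,d2=ray(c2,*p2)
    s=np.linalg.lstsq(np.c_[d1,-d2],o2-o1,rcond=None)[0]
    a=o1+s[0]*d1;b=o2+s[1]*d2
    return (a+b)/2,np.linalg.norm(a-b)*1000
E
python3 - <<'E'
from h import *
print(readout.get_state())
for n in['scene','top','wrist']:
    c=cap(n,n+'0.png'); print(n,c['fovy'],ray(c,256,192))
E
```

```text
pics
{'clock': 0.0, 'qpos': array([-7.47088068e+01,  1.51711072e+01,  9.19833734e+01, -1.04839004e-03,
        7.29782500e+01, -2.11226976e+00]), 'qd': array([ 0.0739382 , -0.10507428, -0.07195629,  0.00807959,  0.06136978,
       -0.03585845]), 'effort': array([-1.63609271e-03, -5.15113521e+01, -3.67315328e+01, -7.83326777e-05,
        1.29048864e-02,  5.69857590e-06]), 'ee_pos': array([ 0.20170636, -0.64336624,  0.22991915]), 'tcp_rot': array([-1.79867323e+02, -3.89107314e-03,  1.74037665e+01]), 'wrist_force': array([-0.15366541,  0.12026839,  0.35228044]), 'moment': array([0.00733607, 0.00451217, 0.03200581]), 'gripper_width': 1.0030349761359167}
scene 53.62542431881708 (array([ 1.49328542, -0.1011183 ,  0.78511516]), array([-0.81567805,  0.09578313, -0.57059068]))
top 47.8310531574125 (array([0.490956  , 0.00294996, 1.32414641]), array([ 7.43025889e-02,  1.51332341e-04, -9.97278559e-01]))
wrist 63.8700278588733 (array([ 0.27059538, -0.62198392,  0.37294279]), array([-0.27783051, -0.08353668, -0.95701049]))
```

View pics/scene0.png

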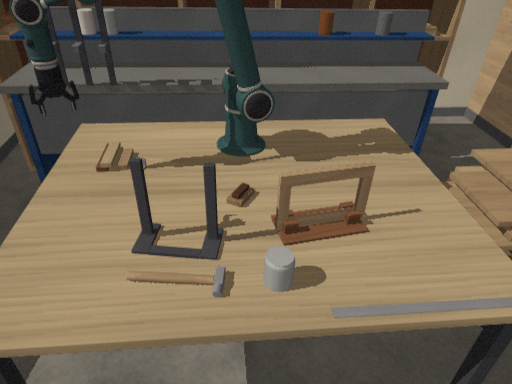

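View pics/top0.png

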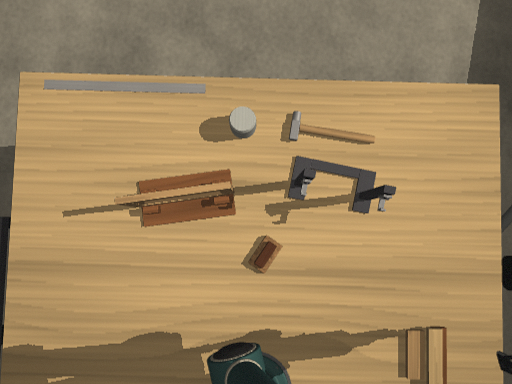

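View pics/wrist0.png

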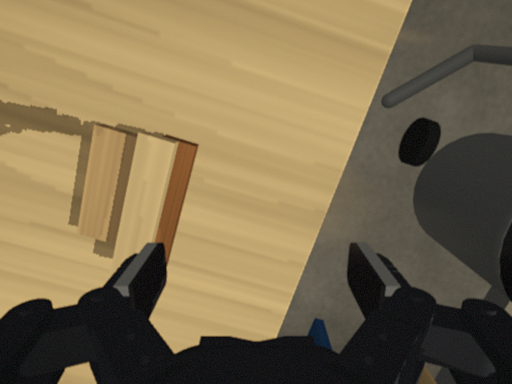

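```bash
python3 - <<'E'
from h import *
t=cv2.imread('pics/top0.png'); s=cv2.imread('pics/scene0.png')
cv2.imwrite('pics/a.png',cv2.resize(t[160:235,50:250],None,fx=4,fy=4,interpolation=2))
cv2.imwrite('pics/b.png',cv2.resize(t[145:225,260:400],None,fx=5,fy=5,interpolation=2))
cv2.imwrite('pics/c.png',cv2.resize(s[155:250,255:385],None,fx=6,fy=6,interpolation=2))
cv2.imwrite('pics/d.png',cv2.resize(s[150:265,125:235],None,fx=5,fy=5,interpolation=2))
E
```

```text
(no output)
```

View pics/a.png

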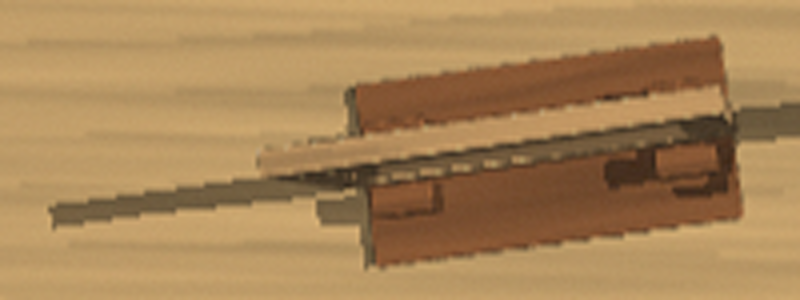

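View pics/b.png

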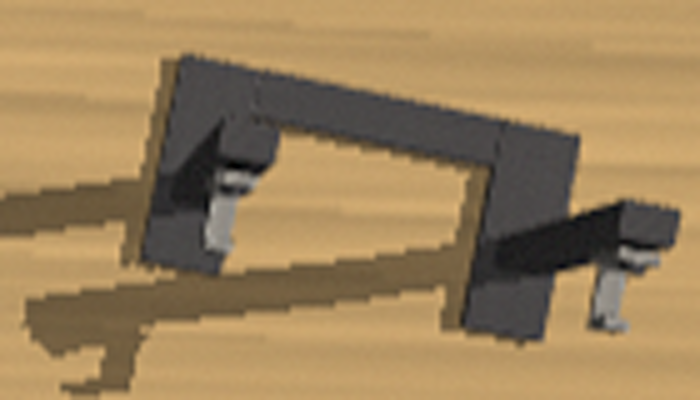

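View pics/c.png

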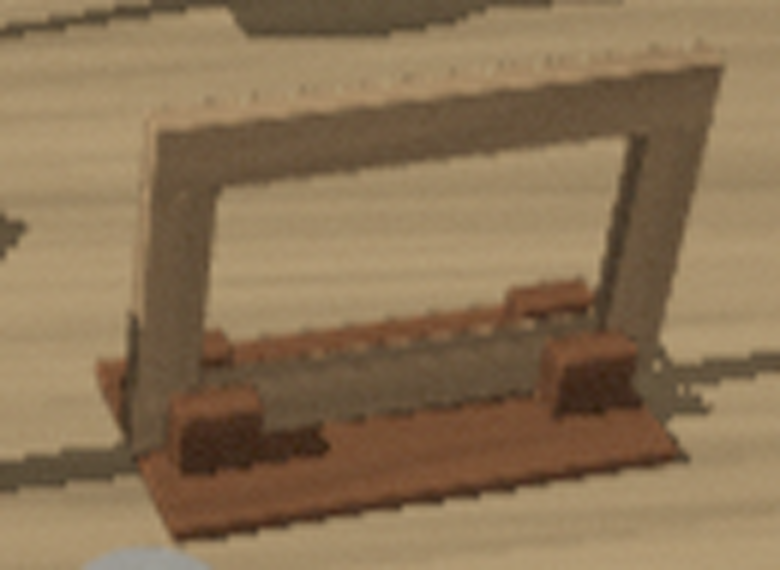

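View pics/d.png

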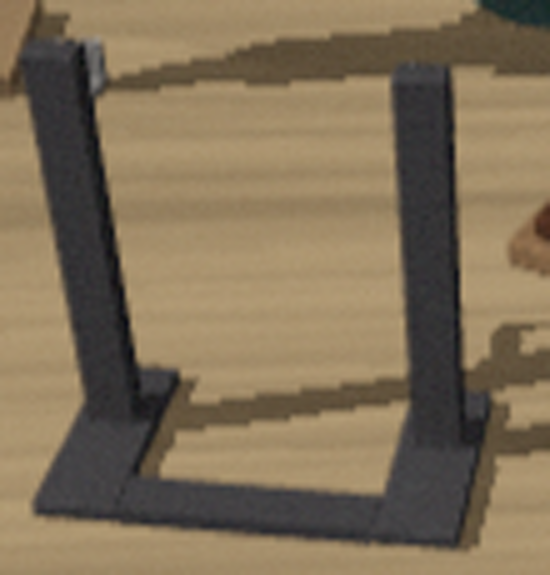

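```bash
cat > m.py <<'E'
from h import *
t=load('top0.png'); s=load('scene0.png')
A=lambda x,y:((x+.5)/4-.5+50,(y+.5)/4-.5+160)
B=lambda x,y:((x+.5)/5-.5+260,(y+.5)/5-.5+145)
C=lambda x,y:((x+.5)/6-.5+255,(y+.5)/6-.5+155)
D=lambda x,y:((x+.5)/5-.5+125,(y+.5)/5-.5+150)
print('frame top')
fr=[onz(t,*A(*p),.212)*1000 for p in[(258,150),(258,178),(722,87),(724,113)]]
for p in fr:print(p.round(1))
print('c',np.mean(fr,0).round(1),'len',np.linalg.norm(fr[0]-fr[2]),'ang',[np.degrees(np.arctan2(-(a-b)[0],(a-b)[1])) for a,b in((fr[0],fr[2]),(fr[1],fr[3]))])
print('frame scene')
fs=[onz(s,*C(*p),.212)*1000 for p in[(150,133),(722,66)]]
for p in fs:print(p.round(1))
print('stand base')
st=[onz(t,*A(*p),.012)*1000 for p in[(357,88),(720,38),(742,217),(370,265)]]
for p in st:print(p.round(1))
print(np.mean(st,0))
print('post tops')
for q in ([(213,158),(230,113),(280,122),(272,165)],[(610,242),(622,200),(682,208),(672,252)]):
  P=[onz(t,*B(*p),.27)*1000 for p in q]
  print(np.round(P,1).tolist(),np.mean(P,0).round(1))
print('feet')
for p in [(183,55),(580,137),(542,343),(462,328),(218,273),(138,263),(275,127),(490,163)]:print((onz(t,*B(*p),.012)*1000).round(1))
E
python3 m.py
```

```text
frame top
[551.8 366.9 212. ]
[533.8 366.1 212. ]
[599.7  70.5 212. ]
[582.9  68.7 212. ]
c [567.  218.1 212. ] len 300.268037836567 ang [np.float64(9.173769869004067), np.float64(9.368871788557403)]
frame scene
[603.   68.7 212. ]
[557.4 362.6 212. ]
stand base
[611.7 359.6  12. ]
[656.7  85.2  12. ]
[520.8  64.7  12. ]
[477.9 344.1  12. ]
[566.77146488 213.40935399  12.        ]
post tops
[[611.0, -109.1, 270.0], [633.4, -117.1, 270.0], [629.6, -141.7, 270.0], [608.3, -138.1, 270.0]] [ 620.6 -126.5  270. ]
[[574.5, -304.1, 270.0], [595.3, -309.9, 270.0], [592.1, -339.4, 270.0], [570.3, -334.5, 270.0]] [ 583. -322.  270.]
feet
[ 703.3 -117.1   12. ]
[ 658.8 -360.6   12. ]
[ 532.5 -338.2   12. ]
[ 540.4 -289.5   12. ]
[ 570.3 -140.7   12. ]
[575.2 -92.   12. ]
[ 660.4 -174.1   12. ]
[ 641.5 -305.7   12. ]
```

```bash
R='[15.2,35.9,8.3,0,0,0.0595,0.7]'; python3 -m jog '[[15.2,35.9,8.3,0,0,0.0595,0.7],[15.2,35.9,8.3,0,0,0.0595,0.7],[15.2,35.9,8.3,0,0,0.0595,0.7],[15.2,35.9,8.3,0,0,0.0595,0.7],[15.2,35.9,8.3,0,0,0.0595,0.7],[15.2,35.9,8.3,0,0,0.0595,0.7],[15.2,35.9,8.3,0,0,0.0595,0.7],[15.2,35.9,8.3,0,0,0.0595,0.7],[15.2,35.9,8.3,0,0,0.0595,0.7],[15.2,35.9,8.3,0,0,0.0595,0.7],[15.2,35.9,8.3,0,0,0.0595,0.7],[15.2,35.9,8.3,0,0,0.0595,0.7]]' && python3 -m jog '[[15.2,35.9,0,0,0,0.0595,0.7],[15.2,35.9,0,0,0,0.0595,0.7],[15.2,35.9,0,0,0,0.0595,0.7],[15.2,35.9,0,0,0,0.0595,0.7],[15.2,35.9,0,0,0,0.0595,0.7],[15.2,35.9,0,0,0,0.0595,0.7],[15.2,35.9,0,0,0,0.0595,0.7],[15.2,35.9,0,0,0,0.0595,0.7],[15.2,35.9,0,0,0,0.0595,0.7],[15.2,35.9,0,0,0,0.0595,0.7],[15.2,35.9,0,0,0,0.0595,0.7],[0,0,0,0,0,0,0.7]]'
python3 - <<'E'
from h import *
cap('wrist','wrist1.png'); print(readout.get_state())
E
```

```text
clock: 1.15
ee_pos: [0.3843, -0.2114, 0.3312]
tcp_rot: [180.0, -0.0, 58.5]
wrist_force: [0.6, 0.1, -1.1]
gripper_width: 0.703
clock: 2.15
ee_pos: [0.5528, 0.1875, 0.3295]
tcp_rot: [-180.0, -0.2, 96.2]
wrist_force: [0.6, -0.7, -0.3]
gripper_width: 0.7
{'clock': 2.2, 'qpos': array([1.60263995e+01, 2.50070373e+00, 9.61039626e+01, 3.69913615e-02,
       8.15000271e+01, 9.95250079e+00]), 'qd': array([-2.70659092, -2.30045741,  2.14923154, -1.78552588,  1.47378403,
        0.12170903]), 'effort': array([ 1.35416362e+00, -3.98282254e+01, -3.88834655e+01,  3.45529653e-01,
       -2.75025358e-01, -1.48535846e-02]), 'ee_pos': array([0.5517926 , 0.18463704, 0.32951632]), 'tcp_rot': array([-1.79890559e+02, -1.79299596e-02,  9.60683805e+01]), 'wrist_force': array([ 0.25632128, -0.57959672,  0.0084836 ]), 'moment': array([-0.02911041,  0.00068131,  0.03190708]), 'gripper_width': 0.6988273708101992}
```

View pics/wrist1.png

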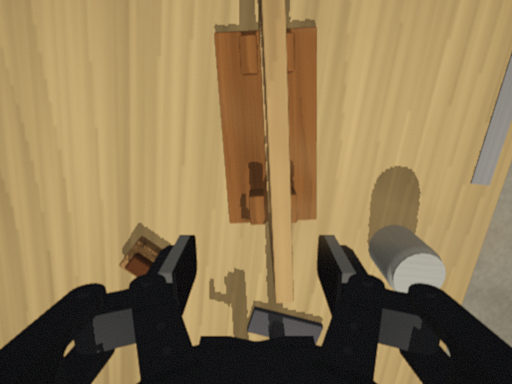

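```bash
python3 - <<'E'
from h import *
c=load('wrist1.png'); im=c['pixels']
cv2.imwrite('pics/e.png',cv2.resize(cv2.cvtColor(im,4)[0:310,230:330],None,fx=6,fy=2.5,interpolation=0)[:775].astype('uint8')[:600])
cv2.imwrite('pics/f.png',cv2.resize(cv2.cvtColor(im,4)[210:310,230:340],None,fx=6,fy=6,interpolation=0))
for r in(60,100,130,150,180): print(r,[(u,*im[r,u]) for u in list(range(258,272,1))+list(range(282,294))])
E
```

```text
60 [(258, np.uint8(138), np.uint8(89), np.uint8(46)), (259, np.uint8(135), np.uint8(85), np.uint8(44)), (260, np.uint8(116), np.uint8(83), np.uint8(51)), (261, np.uint8(152), np.uint8(121), np.uint8(76)), (262, np.uint8(127), np.uint8(99), np.uint8(63)), (263, np.uint8(90), np.uint8(69), np.uint8(46)), (264, np.uint8(126), np.uint8(98), np.uint8(63)), (265, np.uint8(171), np.uint8(138), np.uint8(88)), (266, np.uint8(186), np.uint8(152), np.uint8(99)), (267, np.uint8(185), np.uint8(151), np.uint8(98)), (268, np.uint8(180), np.uint8(146), np.uint8(94)), (269, np.uint8(178), np.uint8(144), np.uint8(93)), (270, np.uint8(174), np.uint8(140), np.uint8(89)), (271, np.uint8(176), np.uint8(143), np.uint8(95)), (282, np.uint8(187), np.uint8(153), np.uint8(101)), (283, np.uint8(188), np.uint8(155), np.uint8(101)), (284, np.uint8(188), np.uint8(155), np.uint8(102)), (285, np.uint8(187), np.uint8(153), np.uint8(100)), (286, np.uint8(176), np.uint8(141), np.uint8(91)), (287, np.uint8(152), np.uint8(107), np.uint8(65)), (288, np.uint8(145), np.uint8(93), np.uint8(47)), (289, np.uint8(146), np.uint8
[... 4816 characters left out ...]
169), np.uint8(136), np.uint8(87)), (271, np.uint8(194), np.uint8(160), np.uint8(106)), (282, np.uint8(196), np.uint8(161), np.uint8(106)), (283, np.uint8(195), np.uint8(160), np.uint8(107)), (284, np.uint8(195), np.uint8(159), np.uint8(103)), (285, np.uint8(195), np.uint8(160), np.uint8(107)), (286, np.uint8(192), np.uint8(158), np.uint8(104)), (287, np.uint8(192), np.uint8(158), np.uint8(104)), (288, np.uint8(195), np.uint8(161), np.uint8(105)), (289, np.uint8(178), np.uint8(145), np.uint8(94)), (290, np.uint8(119), np.uint8(89), np.uint8(53)), (291, np.uint8(84), np.uint8(56), np.uint8(30)), (292, np.uint8(92), np.uint8(58), np.uint8(29)), (293, np.uint8(124), np.uint8(81), np.uint8(43))]
```

View pics/f.png

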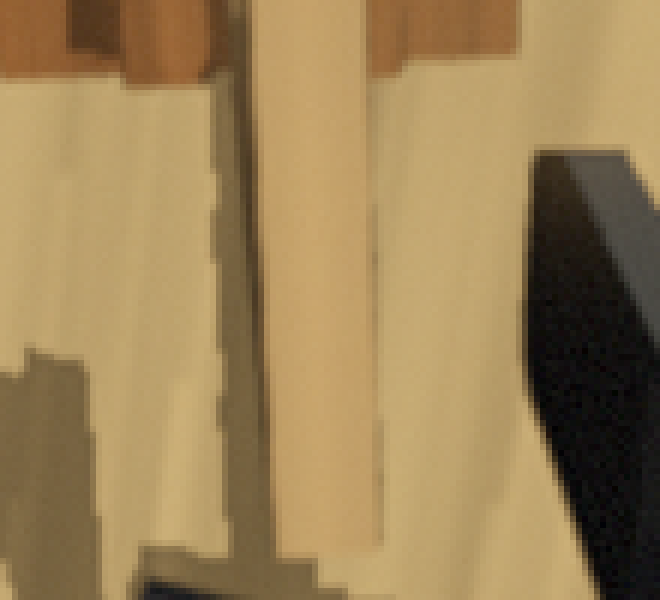

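```bash
python3 - <<'E'
from h import *
c=load('wrist1.png')
P=[]
for r,l,q in((60,264.4,286.8),(100,266.3,287.9),(130,267.6,288.8),(150,268.7,289),(180,269.8,290)):
    a=onz(c,l,r,.212)*1000;b=onz(c,q,r,.212)*1000
    P.append(((a+b)/2)[:2]); print(a.round(1),b.round(1),np.linalg.norm(a-b).round(1),P[-1])
P=np.array(P); k=np.polyfit(P[:,1],P[:,0],1); print(np.degrees(np.arctan(-k[0])),np.polyval(k,218))
print(onz(c,(274.8+292.8)/2,301.8,.212)*1000)
E
```

```text
[547.6 289.3 212. ] [565.1 291.2 212. ] 17.6 [556.35098395 290.24063937]
[552.6 259.6 212. ] [570.  261.4 212. ] 17.5 [561.29730361 260.49882364]
[556.4 235.8 212. ] [574.  237.7 212. ] 17.7 [565.22114417 236.77825096]
[559.3 219.3 212. ] [576.5 221.1 212. ] 17.2 [567.8871416  220.22881035]
[563.4 193.3 212. ] [580.9 195.2 212. ] 17.6 [572.14062293 194.23608586]
9.335710600315368 568.2613452059084
[591.86009283  71.51673626 212.        ]
```

```bash
python3 -m jog '[[8,17,0,0,0,0.028,0.7],[8,17.3,0,0,0,0.0275,0.7],[0,0,-20,0,0,0,0.7],[0,0,-25,0,0,0,0.7],[0,0,-20,0,0,0,0.7],[0,0,0,0,0,0,0.7],[0,0,0,0,0,0,0.7]]'
python3 - <<'E'
from h import *
cap('wrist','wrist2.png'); s=readout.get_state();print(s['ee_pos'],s['tcp_rot'],s['clock'])
E
```

```text
clock: 2.78
ee_pos: [0.5663, 0.2145, 0.2645]
tcp_rot: [-179.8, 0.1, 98.9]
wrist_force: [-0.6, -0.5, 0.1]
gripper_width: 0.699
[0.5673983  0.21502445 0.2663058 ] [-1.79980123e+02  1.73699986e-02  9.89310371e+01] 2.8333
```

View pics/wrist2.png

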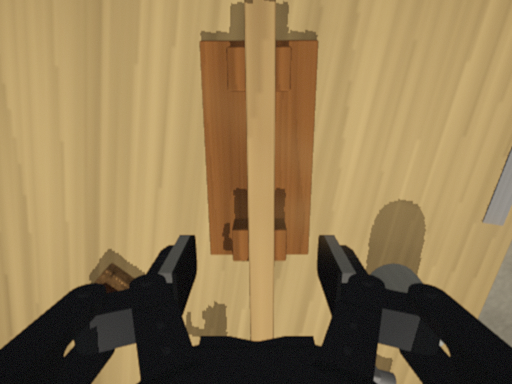

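```bash
python3 - <<'E'
from h import *
c=load('wrist2.png'); im=c['pixels'].astype(int)
P=[]
for r in (60,90,120,150,210,240):
    g=im[r,225:300,2]; 
    d=np.diff(np.convolve(g,[1,1,1],'same')); 
    m=(im[r,:,1]>115)&(np.abs(np.arange(512)-260)<25); u=np.where(m)[0]; l,q=u[0]-.5,u[-1]+.5
    a=onz(c,l,r,.212)*1000;b=onz(c,q,r,.212)*1000
    print(r,l,q,((a+b)/2).round(1),np.linalg.norm(a-b).round(1)); P.append((a+b)/2)
P=np.array(P);k=np.polyfit(P[:,1],P[:,0],1); print(np.degrees(np.arctan(-k[0])),np.polyval(k,[219,215]))
print(proj(c,[[.5674,.215,.2663],[.5674,.215,.212]]))
E
```

```text
60 245.5 274.5 [553.2 307.8 212. ] 17.0
90 245.5 274.5 [555.9 291.3 212. ] 17.5
120 246.5 274.5 [558.9 273.8 212. ] 17.3
150 246.5 274.5 [561.9 255.4 212. ] 17.8
210 247.5 273.5 [568.3 215.3 212. ] 17.5
240 248.5 273.5 [572.1 193.4 212. ] 17.4
9.319964594297995 [567.81498645 568.47144282]
[[259.66840893 247.59745007]
 [259.16382885 210.17780385]]
```

```bash
python3 -m jog '[[0.5,2,-18,0,0,0.003,0.7],[0.3,2.2,-22,0,0,0.003,0.7],[0,0,-22,0,0,0,0.7],[0,0,-20,0,0,0,0.7],[0,0,-10,0,0,0,0.7],[0,0,0,0,0,0,0.7],[0,0,0,0,0,0,0.5],[0,0,0,0,0,0,0.3]]'; python3 -m jog '[[0,0,0,0,0,0,0.1],[0,0,0,0,0,0,0.1],[0,0,0,0,0,0,0.1],[0,0,0,0,0,0,0.1],[0,0,0,0,0,0,0.1]]' 30
python3 - <<'E'
from h import *
cap('wrist','wrist3.png'); s=readout.get_state();print(s)
E
```

```text
clock: 3.5
ee_pos: [0.5698, 0.2204, 0.1763]
tcp_rot: [179.8, -0.0, 99.3]
wrist_force: [0.1, 0.2, -0.3]
gripper_width: 0.434
clock: 3.92
ee_pos: [0.5695, 0.2205, 0.1761]
tcp_rot: [179.8, -0.0, 99.3]
wrist_force: [-1.0, 0.1, 5.4]
gripper_width: 0.206
{'clock': 3.9667, 'qpos': array([ 1.88319702e+01,  1.03905837e+01,  1.03611014e+02, -3.14407365e-03,
        6.58147989e+01,  9.49244608e+00]), 'qd': array([ 0.00495181,  0.00446505, -0.04213162,  0.00484147,  0.06194518,
        0.09844639]), 'effort': array([ 1.19017158e-01, -4.17362094e+01, -3.26024401e+01,  2.09369848e-02,
       -4.28985525e-01, -8.73398414e-03]), 'ee_pos': array([0.5694381 , 0.22049708, 0.1761179 ]), 'tcp_rot': array([ 1.79818437e+02, -2.74464138e-02,  9.93408511e+01]), 'wrist_force': array([-0.74583327, -2.00413585,  5.96834427]), 'moment': array([-0.09976424,  0.27495171, -0.01227138]), 'gripper_width': 0.20534023416923392}
```

View pics/wrist3.png

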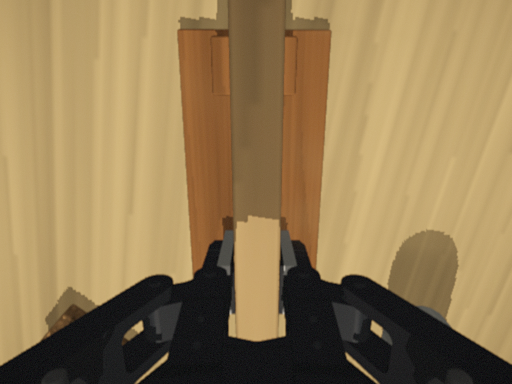

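```bash
python3 -m jog '[[0,0,4,0,0,0,0.05],[0,0,8,0,0,0,0.05],[0,0,10,0,0,0,0.05],[0,0,12,0,0,0,0.05],[0,0,12,0,0,0,0.05],[0,0,12,0,0,0,0.05],[0,0,12,0,0,0,0.05],[0,0,12,0,0,0,0.05],[0,0,10,0,0,0,0.05],[0,0,6,0,0,0,0.05],[0,0,2,0,0,0,0.05],[0,0,0,0,0,0,0.05]]' 50
python3 - <<'E'
from h import *
cap('scene','scene4.png');cap('top','top4.png'); s=readout.get_state();print(s)
E
```

```text
clock: 4.97
ee_pos: [0.5686, 0.2202, 0.2747]
tcp_rot: [179.9, -0.0, 99.3]
wrist_force: [0.3, 0.1, -4.3]
gripper_width: 0.203
{'clock': 5.0667, 'qpos': array([ 1.88283412e+01,  6.75200543e+00,  9.73605741e+01, -1.10554739e-03,
        7.59597548e+01,  9.48940558e+00]), 'qd': array([-0.080726  ,  0.39031195,  0.56957612, -0.01772863, -0.00860311,
        0.05802222]), 'effort': array([ 8.27049153e-04, -4.69776535e+01, -4.00373054e+01, -5.24442366e-03,
       -1.65600650e-02, -5.06772847e-05]), 'ee_pos': array([0.5679314 , 0.21995401, 0.27313609]), 'tcp_rot': array([-1.79928832e+02,  1.29829108e-02,  9.93392126e+01]), 'wrist_force': array([-0.48181817,  0.64484448, -3.76067357]), 'moment': array([ 0.06119704, -0.00231677,  0.02426099]), 'gripper_width': 0.20878134425026898}
```

View pics/scene4.png

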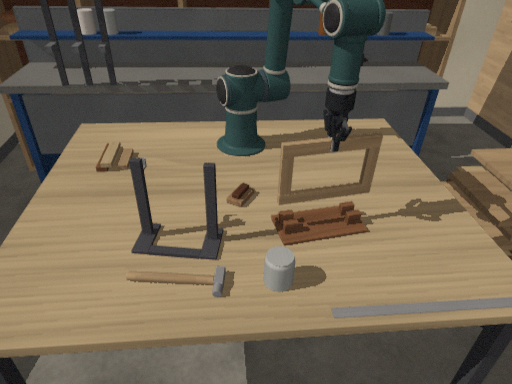

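```bash
python3 -m jog '[[-3,-5,0,0,0,0,0],[-6,-10,0,0,0,-0.012,0],[-9,-18,0,0,0,-0.024,0],[-11,-25,0,0,0,-0.024,0],[-11,-28,0,0,0,-0.024,0],[-11,-28,0,0,0,-0.024,0],[-8,-28,0,0,0,-0.024,0],[-4,-28,0,0,0,-0.024,0],[0,-28,0,0,0,-0.024,0],[0,-28,0,0,0,-0.024,0],[0,-28,0,0,0,-0.024,0],[0,-28,0,0,0,-0.024,0]]' && python3 -m jog '[[0,-28,0,0,0,-0.024,0],[0,-28,0,0,0,-0.024,0],[0,-28,0,0,0,-0.024,0],[0,-25,0,0,0,-0.024,0],[0,-18,0,0,0,-0.012,0],[0,-12,0,0,0,-0.0096,0],[0,-5,0,0,0,0,0],[0,0,0,0,0,0,0],[0,0,0,0,0,0,0],[0,0,0,0,0,0,0]]'
python3 - <<'E'
from h import *
cap('scene','scene5.png');t=cap('top','top5.png');cap('wrist','wrist5.png'); s=readout.get_state();print(s)
im=cv2.imread('pics/top5.png')
cv2.imwrite('pics/g.png',cv2.resize(im[135:255,260:420],None,fx=5,fy=5,interpolation=2))
E
```

```text
clock: 6.07
ee_pos: [0.5038, -0.0637, 0.2735]
tcp_rot: [-180.0, 0.0, 84.8]
wrist_force: [0.6, -0.3, -5.1]
gripper_width: 0.201
clock: 6.9
ee_pos: [0.5052, -0.2048, 0.2737]
tcp_rot: [-180.0, -0.0, 78.2]
wrist_force: [-0.5, 0.3, -4.1]
gripper_width: 0.201
{'clock': 7.05, 'qpos': array([-2.46938857e+01, -3.64074852e-01,  1.04762770e+02,  1.38985935e-02,
        7.56036030e+01, -1.29415209e+01]), 'qd': array([ 0.00924435,  0.03668771, -0.03342524, -0.03059888, -0.05336341,
       -0.01324843]), 'effort': array([-1.22863669e-01, -3.89353502e+01, -3.93074620e+01, -1.00259401e-02,
        5.38773544e-03,  1.48511292e-03]), 'ee_pos': array([ 0.50541573, -0.20490378,  0.27393793]), 'tcp_rot': array([ 1.79999225e+02, -1.36347755e-02,  7.82441795e+01]), 'wrist_force': array([-0.2183181 , -0.07831631, -4.57451313]), 'moment': array([ 0.03190416, -0.01816616,  0.00426201]), 'gripper_width': 0.20564855677991964}
```

View pics/scene5.png

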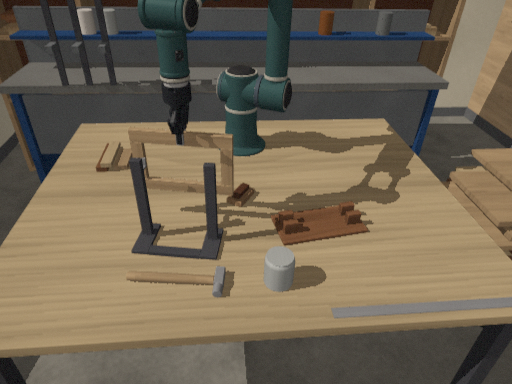

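View pics/g.png

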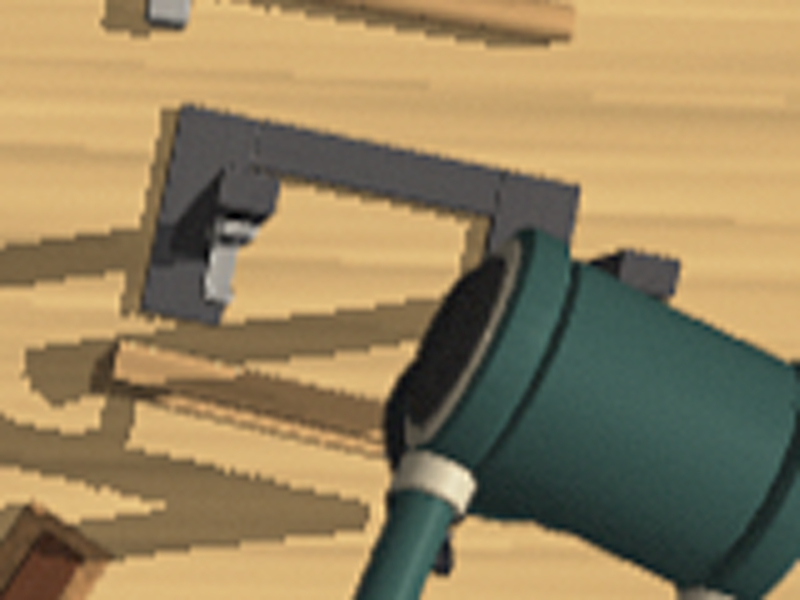

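View pics/wrist5.png

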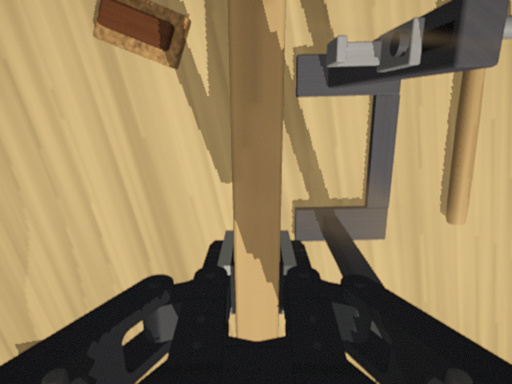

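```bash
python3 - <<'E'
from h import *
im=cv2.imread('pics/wrist5.png')
cv2.imwrite('pics/i.png',cv2.resize(im[0:110,285:512],None,fx=3.5,fy=5,interpolation=2))
cv2.imwrite('pics/j.png',cv2.resize(im[40:250,285:410],None,fx=5,fy=2.8,interpolation=2))
E
```

```text
(no output)
```

View pics/i.png

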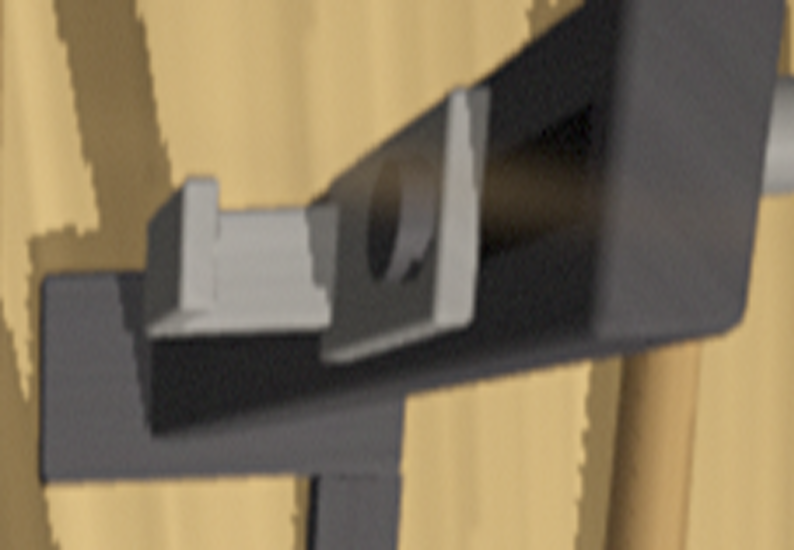

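View pics/j.png

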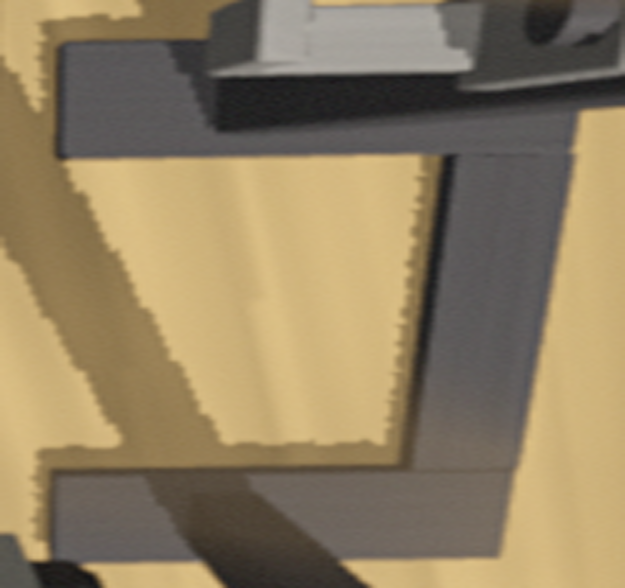

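```bash
python3 - <<'E'
from h import *
w=load('wrist5.png'); t=load('top5.png')
I=lambda x,y:(285+(x+.5)/3.5-.5,(y+.5)/5-.5)
J=lambda x,y:(285+(x+.5)/5-.5,40+(y+.5)/2.8-.5)
n={}
for k,p in dict(Lf_out=(62,43),Lf_in=(62,156),Rf_in=(53,470),Rf_out=(56,560),bL=(575,153),bR=(516,470),bRo=(500,555),cL=(455,153),cR=(413,467)).items():
    n[k]=onz(w,*J(*p),.012)*1000; print(k,n[k].round(1))
for a,b in(('Lf_in','Rf_in'),('Lf_out','Rf_out'),('bL','bR'),('bL','bRo'),('cL','cR')):
    d=n[a]-n[b]; print(a,b,np.degrees(np.arctan2(-d[0],d[1])),np.linalg.norm(d))
th=np.radians(-10.5); ex=np.array([np.cos(th),np.sin(th)]);ey=np.array([-ex[1],ex[0]]); o=np.array([.5693,-.218])
print('rack coords');
for k in n: d=n[k][:2]/1000-o; print(k,(d@ex*1000).round(1),(d@ey*1000).round(1))
def plane(c,uv,yr):
    oo,d=ray(c,*uv); s=(yr-(oo[:2]-o)@ey)/(d[:2]@ey); P=oo+s*d; return ((P[:2]-o)@ex*1000).round(1),(P[2]*1000).round(1)
for k,p,y in(('lip in -y',(215,319),.093),('lip out -y',(182,322),.093),('lip out +y',(189,178),.107),('lip in +y',(217,178),.107),('seat -y frontbot',(150,334),.093),('seat inner -y',(215,330),.093),('seat in +y',(218,212),.107),('plate top near',(435,325),.085),('plate bot near',(325,360),.085)):
    print(k,plane(w,I(*p),y))
# post top
for p in((598,333),(742,322)): P=onz(w,*I(*p),.27); d=P[:2]-o; print('post',d@ex*1000,d@ey*1000)
# frame in wrist
im=w['pixels'].astype(int)
for r in (20,60,100,150,200):
    print(r,[tuple(im[r,u]) for u in range(226,238,2)],)
E
```

```text
Lf_out [578.4 -94.4  12. ]
Lf_in [ 570.5 -140.5   12. ]
Rf_in [ 542.8 -287.4   12. ]
Rf_out [ 535.3 -336.    12. ]
bL [ 696.7 -165.7   12. ]
bR [ 669.2 -314.    12. ]
bRo [ 660.7 -359.5   12. ]
cL [ 667.2 -159.5   12. ]
cR [ 641.3 -306.5   12. ]
Lf_in Rf_in -10.661549233750415 149.48619454981673
Lf_out Rf_out -10.103196245738857 245.45159359121595
bL bR -10.51362210872973 150.8017434168738
bL bRo -10.528646646693376 197.11133947362055
cL cR -10.026921786584602 149.24764588777902
rack coords
Lf_out -13.6 123.2
Lf_in -13.0 76.4
Rf_in -13.4 -73.1
Rf_out -11.9 -122.3
bL 115.8 74.6
bR 115.7 -76.2
bRo 115.7 -122.5
cL 85.6 75.4
cR 86.9 -73.9
lip in -y (np.float64(-8.9), np.float64(214.7))
lip out -y (np.float64(-14.1), np.float64(212.5))
lip out +y (np.float64(-16.7), np.float64(224.7))
lip in +y (np.float64(-12.0), np.float64(224.1))
seat -y frontbot (np.float64(-16.6), np.float64(198.4))
seat inner -y (np.float64(-5.0), np.float64(200.7))
seat in +y (np.float64(-5.4), np.float64(201.2))
plate top near (np.float64(-4.4), np.float64(288.0))
plate bot near (np.float64(-4.4), np.float64(255.6
[... 788 characters left out ...]
p.int64(132), np.int64(104), np.int64(68)), (np.int64(138), np.int64(109), np.int64(71)), (np.int64(136), np.int64(106), np.int64(67))]
150 [(np.int64(150), np.int64(126), np.int64(84)), (np.int64(146), np.int64(122), np.int64(80)), (np.int64(144), np.int64(121), np.int64(78)), (np.int64(123), np.int64(99), np.int64(64)), (np.int64(132), np.int64(104), np.int64(66)), (np.int64(137), np.int64(110), np.int64(70))]
200 [(np.int64(212), np.int64(186), np.int64(128)), (np.int64(214), np.int64(186), np.int64(129)), (np.int64(217), np.int64(190), np.int64(133)), (np.int64(185), np.int64(157), np.int64(106)), (np.int64(131), np.int64(104), np.int64(67)), (np.int64(147), np.int64(118), np.int64(77))]
```

```bash
python3 - <<'E'
from h import *
w=load('wrist5.png'); im=w['pixels'].astype(int)
P=[]
for r in (20,60,100,140,180,210):
    g=cv2.GaussianBlur(im[r].astype(np.float32).reshape(1,-1,3),(3,1),0)[0]
    print(r,[(u,int(g[u].sum())) for u in range(222,240)],[(u,int(g[u].sum())) for u in range(274,292)])
E
```

```text
20 [(222, 329), (223, 328), (224, 326), (225, 327), (226, 326), (227, 310), (228, 284), (229, 276), (230, 286), (231, 299), (232, 306), (233, 305), (234, 302), (235, 302), (236, 300), (237, 297), (238, 297), (239, 295)] [(274, 476), (275, 477), (276, 475), (277, 476), (278, 477), (279, 479), (280, 480), (281, 478), (282, 470), (283, 456), (284, 445), (285, 452), (286, 475), (287, 489), (288, 492), (289, 493), (290, 501), (291, 514)]
60 [(222, 332), (223, 341), (224, 346), (225, 347), (226, 344), (227, 341), (228, 324), (229, 293), (230, 281), (231, 290), (232, 302), (233, 309), (234, 311), (235, 309), (236, 304), (237, 303), (238, 303), (239, 302)] [(274, 313), (275, 312), (276, 313), (277, 316), (278, 317), (279, 315), (280, 313), (281, 307), (282, 293), (283, 280), (284, 306), (285, 388), (286, 471), (287, 501), (288, 499), (289, 495), (290, 493), (291, 466)]
100 [(222, 350), (223, 344), (224, 338), (225, 332), (226, 328), (227, 326), (228, 322), (229, 309), (230, 294), (231, 291), (232, 302), (233, 312), (234, 316), (235, 315), (236, 312), (237, 312), (238, 310), (239, 307)] [(274
[... 825 characters left out ...]
36, 315), (237, 318), (238, 321), (239, 321)] [(274, 322), (275, 321), (276, 323), (277, 323), (278, 318), (279, 307), (280, 313), (281, 379), (282, 474), (283, 525), (284, 534), (285, 537), (286, 538), (287, 536), (288, 532), (289, 527), (290, 521), (291, 516)]
210 [(222, 543), (223, 548), (224, 548), (225, 545), (226, 539), (227, 533), (228, 530), (229, 529), (230, 531), (231, 528), (232, 481), (233, 383), (234, 316), (235, 316), (236, 334), (237, 341), (238, 341), (239, 339)] [(274, 327), (275, 327), (276, 331), (277, 329), (278, 316), (279, 312), (280, 362), (281, 445), (282, 487), (283, 489), (284, 489), (285, 491), (286, 497), (287, 502), (288, 509), (289, 512), (290, 489), (291, 432)]
```

```bash
python3 - <<'E'
from h import *
w=load('wrist5.png')
P=[]
for r,l,q in((20,227.7,285.3),(60,228.7,284.9),(100,229.6,284),(140,230.5,282.4),(180,231.7,281.4),(210,232.8,280.6)):
    a=onz(w,l,r,.3098)*1000;b=onz(w,q,r,.3098)*1000;P.append((a+b)/2);print(P[-1].round(1),np.linalg.norm(a-b).round(1))
P=np.array(P);k=np.polyfit(P[:,1],P[:,0],1); print(np.degrees(np.arctan(-k[0])),np.polyval(k,-205))
t=load('top5.png')
G=lambda x,y:(260+(x+.5)/5-.5,135+(y+.5)/5-.5)
for p in((120,340),(110,383)): print(onz(t,*G(*p),.3098)*1000)
# predicted left end center for frame at (x0,-204.9), yaw
for yaw in(-11.76,):
    y=np.radians(yaw); print(505.4-150*np.sin(y),-204.9+150*np.cos(y), 9*np.cos(y),9*np.sin(y))
# right hook in top0: lip tip corners
t0=load('top0.png');B=lambda x,y:((x+.5)/5-.5+260,(y+.5)/5-.5+145)
th=np.radians(-10.4); ex=np.array([np.cos(th),np.sin(th)]);ey=np.array([-ex[1],ex[0]]); o=np.array([.5699,-.218])
for nm,p,yr in(('R',(588,326),-.093),('R',(625,330),-.107),('L',(205,250),.107),('L',(230,250),.093)):
    for z in(.215,.235,.252):
        d=onz(t0,*B(*p),z)[:2]-o; print(nm,z,d@ex*1000,d@ey*1000)
E
```

```text
[ 524.6 -110.9  309.8] 17.9
[ 522.3 -122.2  309.8] 18.1
[ 519.8 -134.3  309.8] 18.1
[ 517.  -147.3  309.8] 17.9
[ 514.1 -161.3  309.8] 17.8
[ 511.8 -172.5  309.8] 17.7
-11.846695502841031 504.9335454512058
[543.1668466  -62.24029177 309.8       ]
[522.88352626 -57.95226363 309.8       ]
535.9718935561826 -58.048512692620534 8.811089238442769 -1.8343136133709625
R 0.215 -17.568181833583285 -95.7760681144391
R 0.235 -19.37073157383133 -90.3873252840424
R 0.252 -20.902898853042277 -85.80689387820513
R 0.215 -15.702634434460059 -114.79472573399046
R 0.235 -17.538823509960242 -109.06304066582983
R 0.252 -19.099584224135537 -104.19110835789324
L 0.215 -19.424945228028793 104.59202622791966
L 0.235 -21.194014025182668 106.36775472129895
L 0.252 -22.697722502763384 107.8771239406714
L 0.215 -16.797979943231628 92.00321379901918
L 0.235 -18.61441787501721 94.0059423042563
L 0.252 -20.15839011703505 95.70826153370783
```

```bash
python3 -m jog '[[3,-0.6,0,0,0,0.012,0],[6,-1.2,0,0,0,0.012,0],[8,-1.5,0,0,0,0,0],[10,-2,0,0,0,0,0],[10,-2,0,0,0,0,0],[10,-2,0,0,0,0,0],[8,-1.5,0,0,0,0,0],[6,-1.2,0,0,0,0,0],[3,-0.6,0,0,0,0,0],[1.6,0,0,0,0,0,0],[0,0,0,0,0,0,0],[0,0,0,0,0,0,0]]' 30
python3 - <<'E'
from h import *
cap('scene','scene6.png');t=cap('top','top6.png');cap('wrist','wrist6.png'); s=readout.get_state();print(s['clock'],s['ee_pos'],s['tcp_rot'],s['wrist_force'],s['moment'])
im=cv2.imread('pics/top6.png')
a=cv2.resize(im[145:225,260:400],None,fx=5,fy=5,interpolation=2)
cv2.imwrite('pics/k.png',a)
im=cv2.imread('pics/wrist6.png')
cv2.imwrite('pics/l.png',cv2.resize(im[0:200,200:400],None,fx=4,fy=3,interpolation=2))
im=cv2.imread('pics/scene6.png')
cv2.imwrite('pics/m.png',cv2.resize(im[110:260,110:260],None,fx=4,fy=4,interpolation=2))
E
```

```text
clock: 8.05
ee_pos: [0.5706, -0.2184, 0.2738]
tcp_rot: [-180.0, -0.0, 79.5]
wrist_force: [-1.0, -0.5, -3.8]
gripper_width: 0.205
8.2 [ 0.57055789 -0.21844427  0.27399199] [-1.79997396e+02  1.73216241e-03  7.95318016e+01] [ 0.61829641  0.37824897 -3.43667967] [ 0.05400429 -0.01741345 -0.00081165]
```

View pics/k.png

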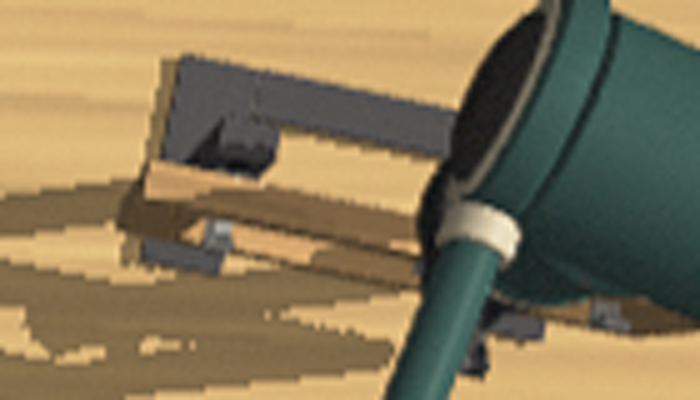

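View pics/l.png

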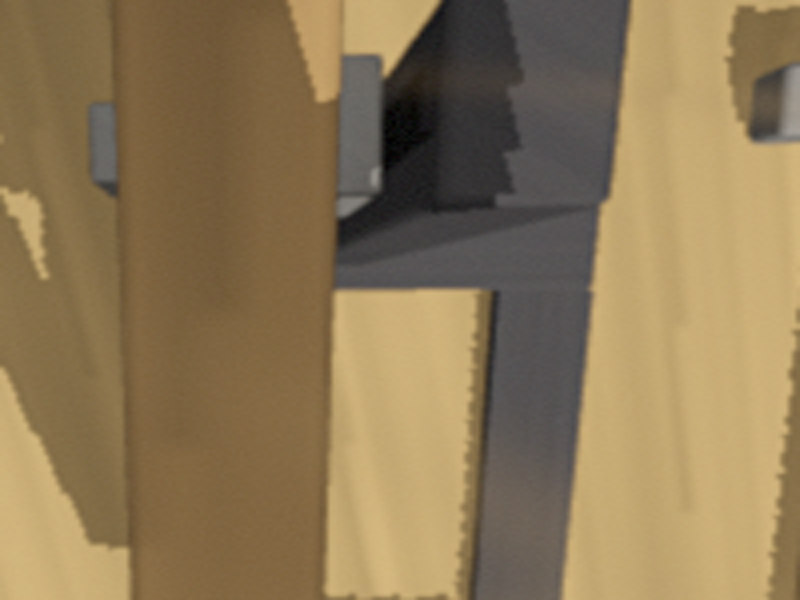

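View pics/m.png

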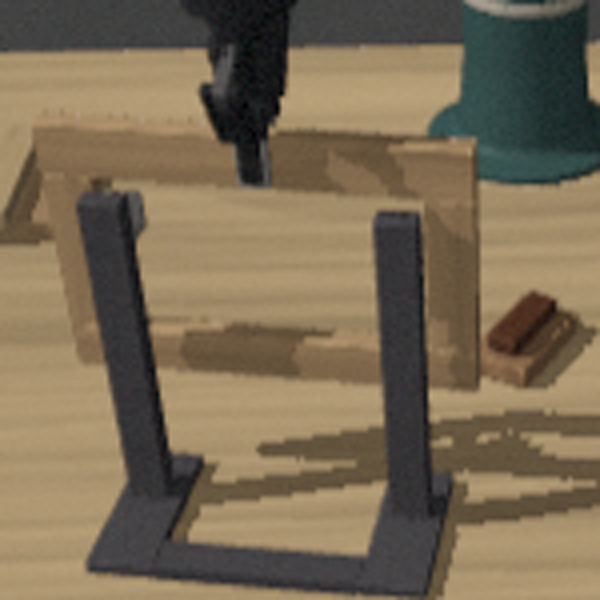

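```bash
python3 - <<'E'
from h import *
w=load('wrist6.png')
L=lambda x,y:(200+(x+.5)/4-.5,(y+.5)/3-.5)
th=np.radians(-10.4); ex=np.array([np.cos(th),np.sin(th)]);ey=np.array([-ex[1],ex[0]]); o=np.array([.57055,-.21844])
for nm,p,zs in(('lip out',(90,105),(.215,.222,.23)),('lip out near',(93,182),(.215,.222,.23)),('plate back near',(382,165),(.23,.24,.25,.26)),('foot back',(590,290),(.012,)),('railL',(115,150),(.3098,)),('railR',(338,150),(.3098,)),('railL',(131,500),(.3098,)),('railR',(326,500),(.3098,))):
    for z in zs:
        d=onz(w,*L(*p),z)[:2]-o; print(nm,z,(d@ex*1000).round(1),(d@ey*1000).round(1))
E
```

```text
lip out 0.215 -20.5 108.9
lip out 0.222 -19.8 107.6
lip out 0.23 -19.0 106.2
lip out near 0.215 -20.6 94.7
lip out near 0.222 -19.9 94.0
lip out near 0.23 -19.1 93.1
plate back near 0.23 21.5 95.9
plate back near 0.24 20.3 94.6
plate back near 0.25 19.1 93.4
plate back near 0.26 18.0 92.1
foot back 0.012 113.8 74.7
railL 0.3098 -9.2 87.4
railR 0.3098 8.6 87.4
railL 0.3098 -8.8 49.5
railR 0.3098 8.4 49.4
```

```bash
python3 -m jog '[[0,0,-3,0,0,0,0],[0,0,-5,0,0,0,0],[0,0,-6,0,0,0,0],[0,0,-6,0,0,0,0],[0,0,-6,0,0,0,0],[0,0,-5,0,0,0,0],[0,0,-3,0,0,0,0],[0,0,-1,0,0,0,0],[0,0,0,0,0,0,0],[0,0,0,0,0,0,0]]' 30
cat > st.py <<'E'
from h import *
import time
s=readout.get_state(); th=np.radians(-10.4); ex=np.array([np.cos(th),np.sin(th),0])
print(round(s['clock'],2),(s['ee_pos']*1000).round(1),s['tcp_rot'].round(2),'F',s['wrist_force'].round(2),'Mx_r',round(s['moment']@ex,3),s['moment'].round(3))
E
python3 st.py; for i in 1; do python3 -m jog '[[0,0,-1,0,0,0,0],[0,0,-1,0,0,0,0]]'; python3 st.py;  done
```

```text
clock: 9.03
ee_pos: [0.5711, -0.2186, 0.2391]
tcp_rot: [180.0, 0.0, 79.5]
wrist_force: [0.5, 0.5, -3.5]
gripper_width: 0.208
9.03 [ 571.1 -218.6  239.1] [1.7998e+02 1.0000e-02 7.9540e+01] F [ 0.55  0.47 -3.46] Mx_r 0.015 [ 0.023  0.041 -0.009]
clock: 9.2
ee_pos: [0.5713, -0.2186, 0.2375]
tcp_rot: [179.9, 0.0, 79.5]
wrist_force: [0.5, 0.3, -3.6]
gripper_width: 0.203
9.2 [ 571.3 -218.6  237.5] [1.7993e+02 1.0000e-02 7.9540e+01] F [ 0.52  0.35 -3.6 ] Mx_r 0.017 [ 0.017 -0.002  0.007]
```

```bash
for r in '-1'; do :; done; python3 -m jog '[[0,0,-1,0,0,0,0],[0,0,-1,0,0,0,0],[0,0,-1,0,0,0,0],[0,0,0,0,0,0,0]]' >/dev/null; python3 st.py; python3 -m jog '[[0,0,-1,0,0,0,0],[0,0,-1,0,0,0,0],[0,0,-1,0,0,0,0],[0,0,0,0,0,0,0]]'>/dev/null; python3 st.py
```

```text
9.53 [ 570.8 -218.4  233.6] [-1.7997e+02 -1.0000e-02  7.9540e+01] F [ 0.01 -0.02 -3.63] Mx_r -0.008 [-0.011 -0.015 -0.011]
9.87 [ 570.8 -218.4  230.5] [-1.7997e+02 -1.0000e-02  7.9540e+01] F [-0.35  0.26 -4.61] Mx_r 0.013 [ 0.004 -0.049 -0.007]
```

```bash
python3 -m jog '[[0,0,-1,0,0,0,0],[0,0,-1,0,0,0,0],[0,0,-1,0,0,0,0],[0,0,0,0,0,0,0]]' >/dev/null; python3 st.py; python3 -m jog '[[0,0,-1,0,0,0,0],[0,0,-1,0,0,0,0],[0,0,0,0,0,0,0]]'>/dev/null; python3 st.py
```

```text
10.2 [ 571.  -218.5  228. ] [1.7998e+02 1.0000e-02 7.9540e+01] F [-0.34 -0.16 -3.46] Mx_r -0.068 [-0.062  0.039 -0.057]
10.45 [ 571.3 -218.4  227. ] [1.7992e+02 1.0000e-02 7.9540e+01] F [-1.49  3.2   2.25] Mx_r -0.138 [-0.074  0.363 -0.178]
```

```bash
python3 - <<'E'
from h import *
cap('scene','scene7.png');cap('wrist','wrist7.png');cap('top','top7.png')
im=cv2.imread('pics/wrist7.png')
cv2.imwrite('pics/n.png',cv2.resize(im[0:200,200:400],None,fx=4,fy=3,interpolation=2))
im=cv2.imread('pics/scene7.png')
cv2.imwrite('pics/o.png',cv2.resize(im[130:210,115:245],None,fx=6,fy=6,interpolation=2))
E
python3 st.py
```

```text
10.6 [ 571.3 -218.4  226.9] [179.93  -0.    79.54] F [-0.63  3.33  3.53] Mx_r -0.14 [-0.1    0.229 -0.153]
```

View pics/o.png

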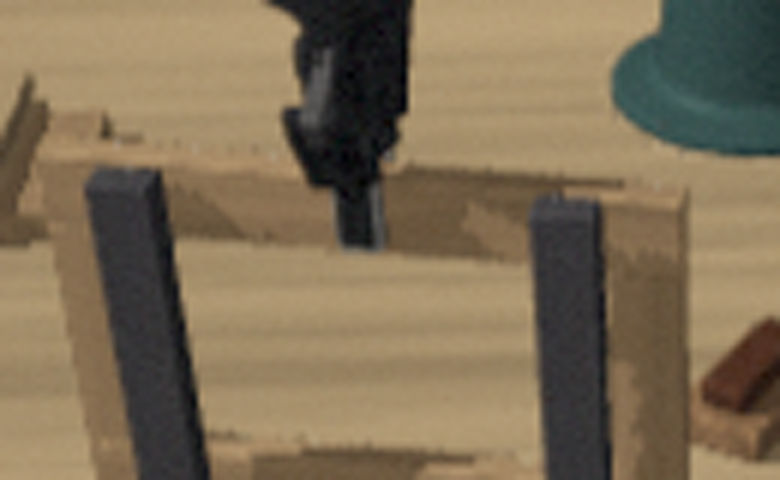

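View pics/n.png

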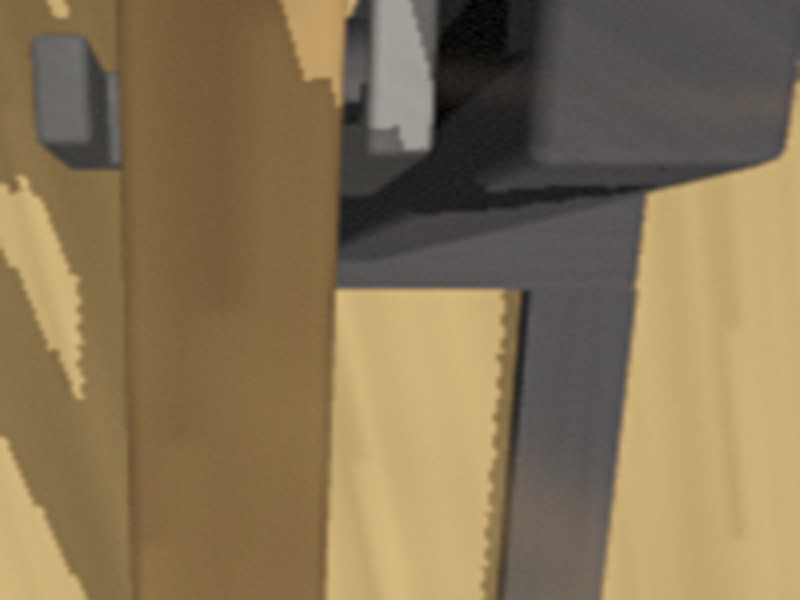

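```bash
python3 -m jog '[[0,0,0,0,0,0,0],[0,0,0,0,0,0,0]]' 25 >/dev/null; python3 st.py; python3 -m jog '[[0,0,-0.7,0,0,0,0],[0,0,0,0,0,0,0],[0,0,0,0,0,0,0]]'>/dev/null; python3 st.py
```

```text
10.77 [ 571.3 -218.3  226.4] [ 1.7994e+02 -1.0000e-02  7.9550e+01] F [-0.43  3.93  3.91] Mx_r -0.078 [-0.044  0.193 -0.05 ]
11.02 [ 571.3 -218.3  225.3] [ 1.7996e+02 -1.0000e-02  7.9550e+01] F [-0.36  4.43  3.51] Mx_r 0.013 [ 0.031  0.099 -0.048]
```

```bash
python3 -m jog '[[0,0.1,-0.7,0,0,0,0],[0,0.1,-0.7,0,0,0,0],[0,0,0,0,0,0,0]]'>/dev/null; python3 st.py;  python3 -m jog '[[0,0.1,-0.7,0,0,0,0],[0,0.1,-0.7,0,0,0,0],[0,0,0,0,0,0,0]]'>/dev/null; python3 st.py
```

```text
11.27 [ 571.1 -218.3  223.5] [179.99  -0.    79.55] F [1.05 3.86 2.38] Mx_r 0.011 [ 0.003 -0.048  0.022]
11.52 [ 571.1 -218.1  222.3] [179.98  -0.    79.54] F [0.1  3.32 3.82] Mx_r 0.066 [ 0.041 -0.143  0.077]
```

```bash
python3 -m jog '[[0,0.1,-0.7,0,0,0,0],[0,0.1,-0.7,0,0,0,0],[0,0,0,0,0,0,0]]'>/dev/null; python3 st.py;  python3 -m jog '[[0,0.1,-0.7,0,0,0,0],[0,0.1,-0.7,0,0,0,0],[0,0,0,0,0,0,0]]'>/dev/null; python3 st.py
```

```text
11.77 [ 571.  -217.9  220.8] [179.99   0.    79.55] F [1.36 3.35 2.53] Mx_r 0.054 [ 0.026 -0.159  0.095]
12.02 [ 571.  -217.7  219.7] [179.98   0.    79.54] F [1.14 3.87 3.16] Mx_r 0.111 [ 0.082 -0.171  0.082]
```

```bash
python3 -m jog '[[0,0.1,-0.7,0,0,0,0],[0,0,0,0,0,0,0],[0,0,0,0,0,0,0]]'>/dev/null; python3 st.py;  python3 -m jog '[[0,0.1,-0.7,0,0,0,0],[0,0,0,0,0,0,0],[0,0,0,0,0,0,0]]'>/dev/null; python3 st.py
```

```text
12.27 [ 571.1 -217.8  219.6] [1.7996e+02 1.0000e-02 7.9530e+01] F [0.47 4.26 6.39] Mx_r 0.153 [0.161 0.028 0.113]
12.52 [ 571.1 -217.7  219.6] [1.7995e+02 3.0000e-02 7.9540e+01] F [-0.46  3.89  7.92] Mx_r 0.125 [0.163 0.199 0.097]
```

```bash
python3 - <<'E'
from h import *
cap('scene','scene8.png');cap('wrist','wrist8.png')
im=cv2.imread('pics/wrist8.png')
cv2.imwrite('pics/p.png',cv2.resize(im[0:200,180:380],None,fx=4,fy=3,interpolation=2))
im=cv2.imread('pics/scene8.png')
cv2.imwrite('pics/q.png',cv2.resize(im[130:260,110:245],None,fx=5,fy=4.5,interpolation=2))
E
python3 st.py
```

```text
12.62 [ 571.1 -217.7  219.6] [1.7995e+02 3.0000e-02 7.9540e+01] F [0.52 4.62 8.43] Mx_r 0.142 [0.179 0.19  0.078]
```

View pics/p.png

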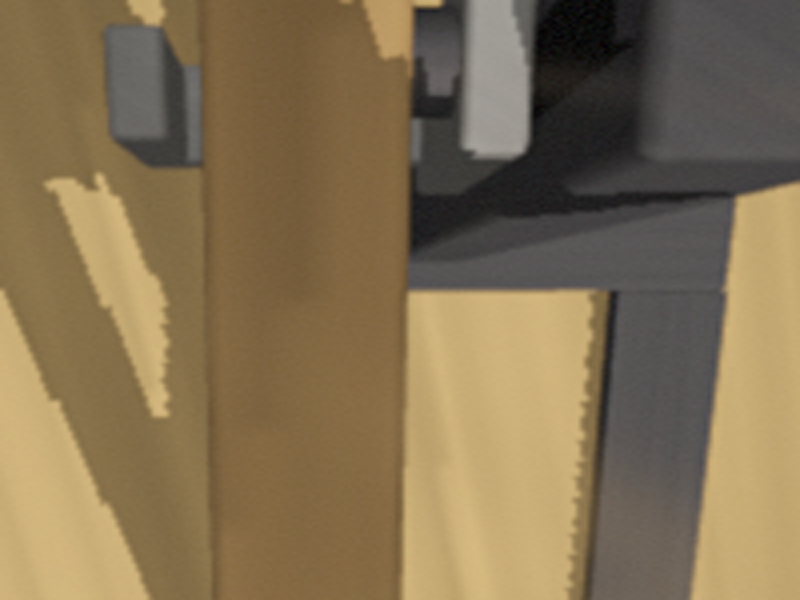

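View pics/q.png

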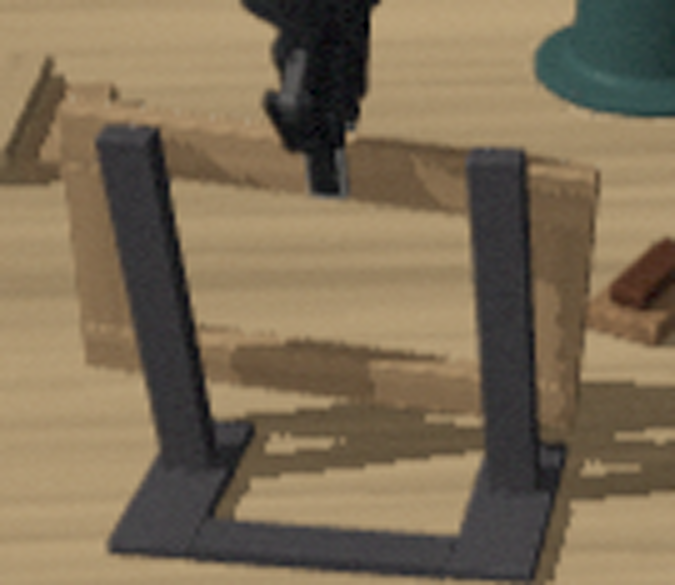

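```bash
python3 -m jog '[[0,0.4,-0.1,-0.005,0.001,0,0],[0,0.3,-0.1,-0.005,0.001,0,0],[0,0,0,0,0,0,0],[0,0,0,0,0,0,0]]'>/dev/null; python3 st.py
```

```text
12.95 [ 571.1 -217.9  219.6] [179.93   0.68  79.52] F [-0.28 -0.42  7.92] Mx_r 0.394 [0.434 0.182 0.116]
```

```bash
python3 -m jog '[[0,0,-0.3,0.0035,-0.0006,0,0],[0,0,-0.2,0,0,0,0],[0,0,0,0,0,0,0],[0,0,0,0,0,0,0]]'>/dev/null; python3 st.py
```

```text
13.28 [ 571.  -217.9  219.6] [179.92   0.47  79.52] F [-1.09  1.34 10.34] Mx_r 0.251 [0.321 0.361 0.162]
```

```bash
python3 -m jog '[[0,0,0,0,0,0,0],[0,0,0,0,0,0,0],[0,0,0,0,0,0,0],[0,0,0,0,0,0,0]]'>/dev/null; python3 st.py; python3 -m jog '[[0,0,0,0,0,0,0],[0,0,0,0,0,0,0],[0,0,0,0,0,0,0],[0,0,0,0,0,0,0],[0,0,0,0,0,0,0]]'>/dev/null; python3 st.py; python3 -m jog '[[0,0,0,0,0,0,0],[0,0,0,0,0,0,0],[0,0,0,0,0,0,0],[0,0,0,0,0,0,0],[0,0,0,0,0,0,0],[0,0,0,0,0,0,0]]'>/dev/null; python3 st.py
```

```text
13.62 [ 571.1 -217.9  219.6] [179.92   0.47  79.52] F [-1.76  0.71  9.84] Mx_r 0.178 [0.237 0.307 0.084]
14.03 [ 571.1 -217.9  219.6] [179.92   0.47  79.52] F [-2.45  2.38 10.75] Mx_r 0.187 [0.249 0.32  0.12 ]
14.53 [ 571.1 -217.9  219.6] [179.92   0.47  79.52] F [-1.87  1.44  9.62] Mx_r 0.247 [0.317 0.356 0.124]
```

```bash
python3 -m jog '[[0,0,0.8,0,0,0,0],[0,0,0.8,0,0,0,0],[0,0,0.8,0,0,0,0],[0,0,0,0,0,0,0],[0,0,0,0,0,0,0]]'>/dev/null; python3 st.py
```

```text
14.95 [ 570.8 -217.6  219.7] [-179.98    0.45   79.51] F [ 0.15 -2.23  2.78] Mx_r -0.284 [-0.316 -0.147 -0.041]
```

```bash
python3 -m jog '[[0,0,0.4,0,0,0,0.22],[0,0,0,0,0,0,0.25],[0,0,0,0,0,0,0.3],[0,0,0,0,0,0,0.4],[0,0,0,0,0,0,0.5],[0,0,0,0,0,0,0.5],[0,0,0,0,0,0,0.5]]' 20; python3 st.py
python3 - <<'E'
from h import *
cap('scene','scene9.png');cap('wrist','wrist9.png')
im=cv2.imread('pics/scene9.png')
cv2.imwrite('pics/r.png',cv2.resize(im[130:260,110:245],None,fx=5,fy=4.5,interpolation=2))
E
```

```text
clock: 15.53
ee_pos: [0.5708, -0.2167, 0.2201]
tcp_rot: [-180.0, 0.4, 79.5]
wrist_force: [0.9, 0.2, -1.0]
gripper_width: 0.501
15.53 [ 570.8 -216.7  220.1] [-179.97    0.38   79.54] F [ 0.94  0.18 -0.96] Mx_r 0.014 [ 0.006 -0.045 -0.022]
```

View pics/wrist9.png

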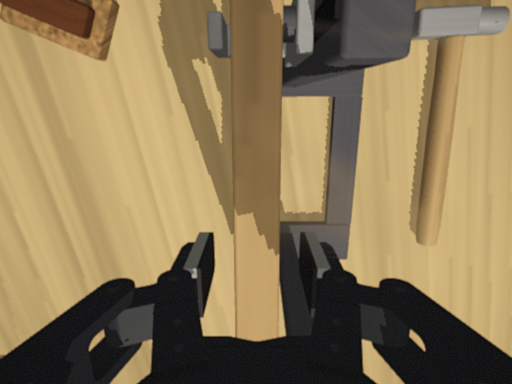

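View pics/r.png

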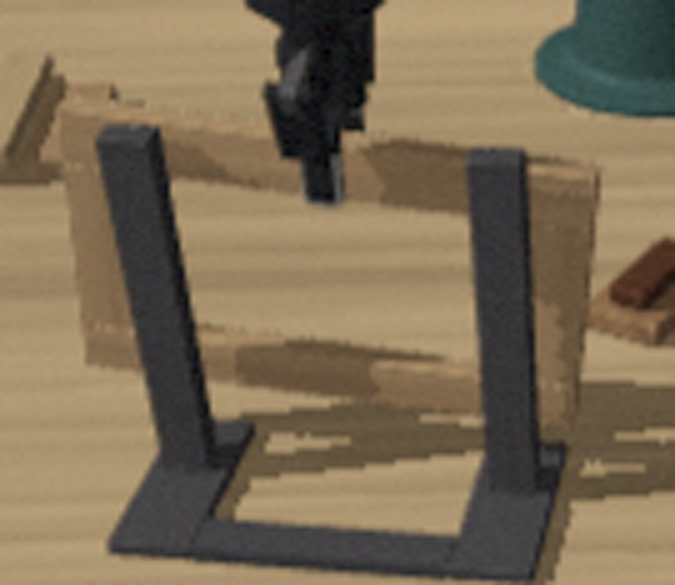

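The frame stays where it was: the open fingers stand clear at columns 212 and 302, and the rail lies between columns 233 and 280. Retreating straight up next.

```bash
python3 -m jog '[[0,0,4,0,0,0,0.5],[0,0,10,0,0,0,0.5],[0,0,18,0,0,0,0.5],[0,0,24,0,0,0,0.5],[0,0,24,0,0,0,0.5],[0,0,24,0,0,0,0.5],[0,0,20,0,0,0,0.5],[-15,10,10,0,0,0,0.5],[-30,15,0,0,0,0,0.5],[-30,15,0,0,0,0,0.5],[-15,10,0,0,0,0,0.5],[0,0,0,0,0,0,0.5]]' ; python3 st.py
python3 - <<'E'
from h import *
cap('scene','sceneA.png');cap('top','topA.png')
im=cv2.imread('pics/sceneA.png')
cv2.imwrite('pics/s.png',cv2.resize(im[120:310,80:300],None,fx=3.5,fy=3,interpolation=2))
E
```

```text
clock: 16.63
ee_pos: [0.4787, -0.1653, 0.3564]
tcp_rot: [179.9, 0.4, 79.6]
wrist_force: [0.1, 0.5, -0.4]
gripper_width: 0.502
16.63 [ 478.7 -165.3  356.4] [179.91   0.38  79.57] F [ 0.14  0.5  -0.39] Mx_r 0.042 [ 0.04  -0.012 -0.016]
```

```bash
python3 -m jog '[[0,0,0,0,0,0,0.5],[0,0,0,0,0,0,0.5],[0,0,0,0,0,0,0.5],[0,0,0,0,0,0,0.5],[0,0,0,0,0,0,0.5],[0,0,0,0,0,0,0.5]]'
python3 - <<'E'
from h import *
b=cap('scene','sceneB.png');a=load('sceneA.png');z=load('scene0.png')
print(np.abs(a['pixels'].astype(int)-b['pixels']).max(2).__gt__(25).sum())
d=np.abs(z['pixels'].astype(int)-b['pixels']).max(2)
for n,(u0,v0,u1,v1) in dict(tin=(262,247,297,292),mallet=(125,265,230,300),sander=(225,180,258,210)).items(): print(n,(d[v0:v1,u0:u1]>30).sum())
E
```

```text
clock: 17.23
ee_pos: [0.4811, -0.167, 0.3539]
tcp_rot: [-179.9, 0.4, 79.5]
wrist_force: [-0.7, 0.2, 0.4]
gripper_width: 0.5
609
tin 0
mallet 0
sander 87
```

View pics/s.png

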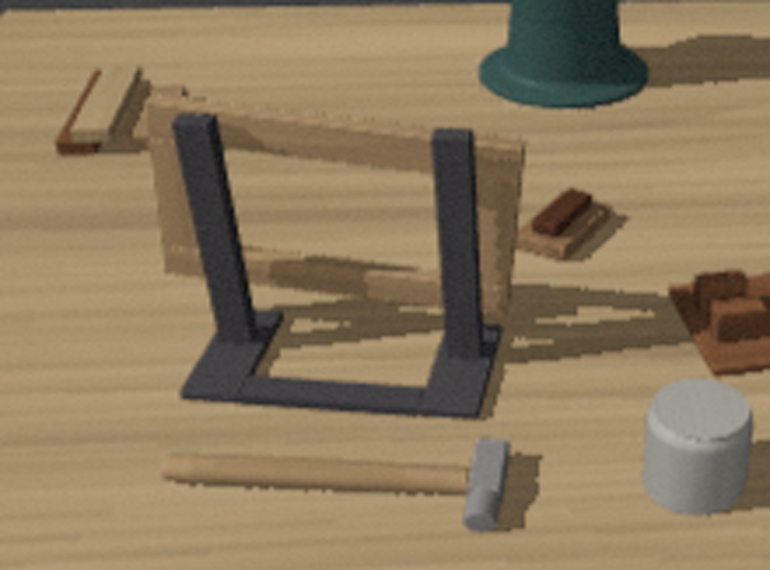

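View pics/topA.png

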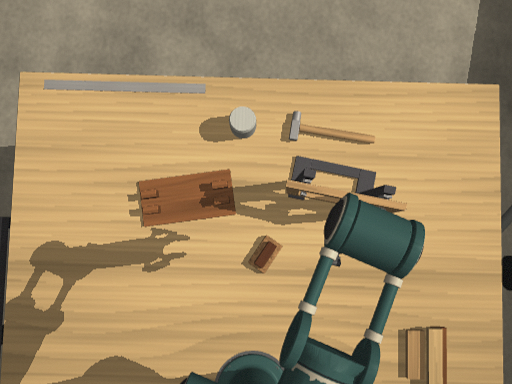

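```bash
python3 - <<'E'
from h import *
a=load('sceneA.png')['pixels'].astype(int);b=load('sceneB.png')['pixels'].astype(int)
m=np.abs(a-b).max(2)>25; ys,xs=np.where(m); print(np.percentile(ys,[0,50,95,100]),np.percentile(xs,[0,50,100]), m[150:240,115:232].sum(),m[140:240,115:235].sum())
z=load('scene0.png')['pixels'].astype(int); d=np.abs(z-b).max(2)>30; ys,xs=np.where(d[180:210,225:258]); print(xs.min()+225,xs.max()+225)
t0=load('top0.png')['pixels'].astype(int);t=load('topA.png')['pixels'].astype(int); print((np.abs(t-t0).max(2)>30)[232:276,240:285].sum())
print(np.where(m[140:240,115:235])[0].max() if m[140:240,115:235].any() else None)
E
```

```text
[  0. 105. 203. 234.] [ 52. 202. 461.] 3 3
225 228
0
88
```

```bash
python3 -c "
from station import workorder; print(workorder.finish_job())"
```

```text
the job is handed in; nothing more can be done
None
```

The frame is hanging by its top rail on both hooks of the rack, the gripper is clear, and I handed the job in at about 17 s of the 64 s allowed.

- **Hanging and pressing:** I lifted the frame about 98 mm straight up and put the hooks through its opening. The right hook took load first. The left hook is about 17 mm lower, judging by how far the frame came down before the left one also took load. I pressed at the middle with 9.6 to 10.8 N beyond the frame's weight (about 4 N) for about 1.2 s.
- **Hook loads:** These are worked out from the wrist force and moment, since nothing measures a hook directly. The peak was about 10 N on the right hook. During the hold each hook carried about 7 N.
- **Last checks:**
  - The frame did not move when I let go, and two pictures about 0.6 s apart show it still.
  - The tin and hammer look the same as at the start in the scene view. The sanding block looks the same in the top view.
- **Disagreements:**
  - The top camera read up to 3 mm off the arm's own position, and the wrist camera about 0.5 mm to 1.5 mm off. I went by the wrist camera, whose last look before lowering showed the rail centred over the left hook to within 1 mm. It did not show the right hook.
  - The first scene check of the sanding block showed some changed pixels. They lie at the edge of the check area, where the hung frame now comes into view.

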